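# Fold the ratcheted document rest flat

### The arm

A 6-joint arm with a two-finger parallel gripper is mounted at the origin on a cart in front of the work surface, level with it; the furniture and walls round the work are solid. World frame = base frame: x ahead of the robot, y to its left, z up, the work surface at z = 0. Lengths are in m, angles in rad, forces in N, time in s.
With the tool pointing down it reaches from about 0.4 to 0.925 m from the base axis. Payload 12.5 kg.
Tool frame: the origin (TCP) lies on the centre line of the jaws, within the pads' length; the fingertips stand 14 mm ahead of it and the grasp point (between the pads) lies 5 mm behind it (r.tcp_to_tips is the distance from the TCP to the fingertips, in m); z points along the fingers, y is the line along which they close (so a half turn about z gives the same grasp; the last joint's range is limited). The gripper opens to 95 mm and grips with 3 to 60 N. Pads are 20 mm wide; open, the fingers measure 119 mm over their backs; the gripper's body (75 mm by 180 mm) begins 59 mm behind the grasp point.
Start: joints at [-1.325, 0.491, 1.559, -0, 1.092, -0.106], TCP at [0.215, -0.587, 0.192] pointing down, gripper open.
Joint ranges: [-3.1, 3.1], [-0.84, 2.19], [0.05, 2.79], [-1.13, 4.28], [0.06, 2.93], [-2.69, 2.69]. Speed limits (rad/s): [2.22, 2.22, 2.79, 3.14, 3.14, 3.14].

### API

Orientations are given as a unit quaternion [x, y, z, w].
In Python, from cell import r gives the robot as it stands.
- The arm moves only by the tool move_arm, never from a script. Its argument "plan" is a list that holds one entry, the list of rows, each a list of 6 numbers: the shift along the world's x, y, z normalised to -1 to 1, where 1 is 100 cm, then the turn, a rotation vector about the world's x, y, z normalised to -1 to 1, where 1 is 360 degrees. In form: [[[x, y, z, rx, ry, rz], ...]]. A call has 1 to 5 rows; each row shifts and turns the commanded pose from where the row before left it; what a row does not reach is not made up. A row lasts 1/12 s, in which the tool goes at most 41.7 mm and 7.16 degrees, less where a joint would pass 70% of its speed; a pose out of reach is approached as far as the arm can. A call with a number of a shift or a turn outside -1 to 1 is refused whole. A call with a gripper value outside its range is refused whole. "gripper" is the closure, from -1 (fully open) to 1 (shut), set as the call begins (left out, the last holds). The fingers move at their own pace and stop on an object; "squeeze" is the grip in N (left out, the last holds). Time passes only in rows, so rows that do not move let the fingers close. It gives the time, the measured TCP pose, the force, the opening and the grip force at its end, in the units of the state.
- r.read_state(): the state, without advancing time (a new reading comes with each control period).
- r.grab_frame(name): name is "scene" or "top"; returns (picture, depth): 480x640x3 uint8, blue, green, red; 480x640 float32, m along the optical axis (not along the pixel's ray), 0 where there is no reading.
- r.calibration(name): a dict with "fx", "fy", "cx", "cy" (pixels), "dist" ([k1, k2, p1, p2, k3] as OpenCV has them; the pictures are not rectified), "world_to_cam" (4x4, takes a point from world to camera coordinates). Camera axes: x right, y down, z forward; pixel columns grow to the right and rows downward; lengths in m; the calibration is good to about 2 mm. A picture is of the moment at which its call begins. calibration takes no time and is no camera call.
- r.finish_job(): hands the job in; it is judged then, once.
Trained networks look in the newest picture that a camera, given by its name, has taken for a name from the list of things; names that differ only in an ending like _2 or _b are one class to them, and where a whole thing is asked for, a point or a joint stands for the part that bears it (a point fixed in the world has none). Each returns a list of dicts, best first, with "p" (0 to 1); they miss things now and then, are a little off and sometimes report something else, mostly with a low value. They report only what shows in the picture. A call takes as long as a camera call.
- r.regions_of(camera, query): "pixels" (480x640 bool, what is visible of it) and "extent" ([centre column, centre row, width, height] in pixels, round what is visible of it).
The state is a dict: "time": time; "joint_positions": joint angles; "joint_vel": joint speeds; "tau": joint torques, N m; "position": TCP position; "eef_rot": TCP orientation; "wrist_force": force on the tool from outside, world axes, zero at the start; "torque": the same for the moment, N m; "width": finger opening in m; "grip_force": force on a finger pad.
Only numpy, scipy, OpenCV 4.12 (cv2) and the standard library are available. Lean on these libraries where they do the work, as an engineer would, in place of code of your own. Each camera call takes 0.05 s, during which the arm holds its last target. There are 200 camera calls.

### The job

Fold the document rest flat so it is out of the way: with a fingertip press the orange pawl's thumb pad right down to its stop, so that its nose swings clear of the teeth (it stays there), then push the blue board down past the teeth until it lies fully flat on its bumpers. Only press and push: do not pinch or lift anything, do not raise the board, leave the pawl pressed, and leave the other things on the counter where they are.

Things in the scene. Friction and masses are not known exactly. Their poses are not given: they have to be found in the camera images.
- document_rest: Document rest screwed to the counter. Origin: on the counter under the middle of the board's hinge axis (55 mm up); z up, x from the hinge to the board's far edge, y left along the hinge. Grey base x -35..165, y -137..125 mm, 12 thick. At y -111: steel toothed quadrant (50 mm radius) that turns with the board, orange pawl above it on a grey post (x 37..67, y -127..-120 mm, 120 high).
- board (a joint): Tilt of the blue board, rad: 0 = flat on its bumpers (hard stop), grows as the far edge rises; starts 0.775 to 0.845, held at 0.76 by the pawl in the teeth (gives to 0.7 under 20 N). 200 mm wide (y -100..100), 8 thick, centred on the hinge axis, reaches 145 mm from it; 18 mm high ledge 6..14 mm from the hinge. Stiff: stays where left, about 5 N at the far edge moves it.
- board_edge (a point): Middle of the board's free far edge, on its upper face (145 mm from the hinge axis, 4 mm above the board's mid-plane). x axis along the board away from the hinge, z axis out of the upper face. 59 mm above the counter when the board is flat.
- pawl (a joint): Angle of the orange pawl, rad: 0 = nose in the teeth, 0.40 = thumb pad fully down at its stop; clear of the tooth tips from about 0.15. Pivot parallel to the board's hinge, 52 mm beyond it (+x) and 112 mm above the counter. Stiff pin, no spring: it stays where it is left; about 2 to 3 N on the pad moves it.
- pawl_pad (a point): Upper face of the ribbed orange thumb pad, where to press: 45 mm right (-y) of the board's right edge, 48 mm beyond (+x) the pawl's pivot, 120 mm above the counter at the start, about 19 mm lower at its stop. The pad is 30 mm along x and 6 mm thick, and spans 23 mm right to 39 mm left of this point.
- coin_tube: Bystander: yellow roll of coins standing on end, 26 mm diameter, 50 mm high, loose, near the right of the rest. Origin: centre of its underside.
- glue_stick: Bystander: white glue stick with a green cap, standing, 26 mm diameter, 86 mm high, loose, near the left of the rest. Origin: centre of its underside.
- stamp: Bystander: rubber stamp with a red ball knob, standing, 27 x 27 x 76 mm, loose, near the right of the rest. Origin: centre of its underside.
- calculator: Bystander: dark desk calculator, 147 x 103 x 19 mm, loose. Origin: centre of its underside.
- stapler: Bystander: blue desk stapler, 36 x 142 x 53 mm, loose. Origin: centre of its underside.
- receipts: Bystander: dark red receipt book, 160 x 110 x 14 mm, loose. Origin: centre of its underside.
- mug: Bystander: white mug, 82 x 114 x 91 mm, loose. Origin: centre of its underside.

How it is judged:
On the way, in this order (a step that is already met when the one before it is completed fails the run):
1. the pawl is pressed clear of the teeth (pawl joint over 0.25 rad) while the board is still up (over 0.5 rad) (value of joint pawl above 0.25 rad and value of joint board above 0.5 rad), for 0.2 s.
2. the board is pushed down flat (board joint under 0.05 rad) with the pawl still clear (value of joint board below 0.05 rad and value of joint pawl above 0.25 rad), for 0.2 s.
At the end, for the whole second after the job is handed in: The board lies flat and at rest (board joint under 0.05 rad, about 7 mm at the free edge) and the pawl is still pressed clear (pawl joint over 0.25 rad) (all of step 2 and velocity of joint board below 0.05 rad/s); the robot touches nothing.
It fails at once if the board is raised (board joint over 0.95 rad) (value of joint board above 0.95 rad).
It fails at once if a bystander is moved, lifted or knocked (more than 25 mm from where it stood) (distance of any of coin_tube, glue_stick, stamp, calculator, stapler, receipts, mug from where it was at the start of the episode above 0.025 m).
It fails at once if a standing bystander is tipped over (more than 0.5 rad) (angle between any of coin_tube, glue_stick, stamp, mug's own z axis and vertical above 0.5 rad).
It also fails if it takes over 38 s, if anything falls off the work surface, if the arm or the gripper's body presses on something with over 40 N, if the wrist force passes 120 N, or if a joint passes its speed limit or range.

## Working session

There is one attempt and no reset: what is moved stays moved. The work goes in short steps, Python scripts to look and compute and a tool call to move; the robot and the scene stay as the last step left them, time stands still between calls to the robot, and variables do not carry over. Pictures are saved under pics/ and viewed, at most 10 in all, crops included, and the job is handed in when it is done.

Besides the shell and the picture viewer there is one more tool, called after "Call:" as name(argument=value, ...) on one line, values as JSON. move_arm: Moves the arm, as the interface text tells. Scaled input: -1 to 1 covers 100 cm each way for a shift and 360 degrees each way for a turn. Its arguments: {"type":"object","properties":{"plan":{"type":"array"},"gripper":{"type":"number"},"squeeze":{"type":"number"}},"required":["plan"]}

```bash
mkdir -p pics; cat > h.py <<'E'
import numpy as np, cv2
from cell import r
def world(cam, depth, mask):
    c=r.calibration(cam); v,u=np.nonzero(mask&(depth>0)); z=depth[v,u]
    K=np.array([[c['fx'],0,c['cx']],[0,c['fy'],c['cy']],[0,0,1]])
    n=cv2.undistortPoints(np.c_[u,v].astype(float)[:,None],K,np.array(c['dist']))[:,0]
    P=np.c_[n*z[:,None],z]; T=np.linalg.inv(np.array(c['world_to_cam']))
    return P@T[:3,:3].T+T[:3,3]
E
python3 - <<'E'
from h import *
for cam in ['top','scene']:
    im,d=r.grab_frame(cam); cv2.imwrite(f'pics/{cam}.png',im); np.save(cam+'.npy',d)
    for q in ['document_rest','board','pawl','coin_tube','stamp','glue_stick','mug','stapler']:
        for x in r.regions_of(cam,q)[:2]:
            P=world(cam,d,x['pixels'])
            if len(P): print(cam,q,round(x['p'],2),np.round(x['extent']),len(P),'med',np.median(P,0).round(3),'lo',np.percentile(P,3,0).round(3),'hi',np.percentile(P,97,0).round(3))
print(r.read_state()['time'])
E
```

```text
top document_rest 0.97 [330. 265.  96.  82.] 4782 med [0.502 0.05  0.072] lo [ 0.399 -0.084  0.004] hi [0.611 0.177 0.16 ]
top board 0.72 [323. 275.  73.  62.] 2235 med [0.489 0.061 0.111] lo [ 0.409 -0.026  0.065] hi [0.555 0.155 0.163]
top pawl 0.65 [363. 275.  31.  32.] 246 med [ 0.489 -0.075  0.12 ] lo [ 0.423 -0.107  0.003] hi [ 0.511 -0.029  0.127]
top pawl 0.48 [399. 192.  35.  47.] 1532 med [ 0.756 -0.177  0.014] lo [ 0.681 -0.229  0.005] hi [ 0.832 -0.124  0.022]
top coin_tube 0.57 [379. 298.  10.   6.] 45 med [ 0.391 -0.121  0.047] lo [ 0.382 -0.132  0.032] hi [ 0.401 -0.111  0.055]
top coin_tube 0.28 [276. 245.   9.  10.] 65 med [0.556 0.215 0.083] lo [0.545 0.205 0.   ] hi [0.565 0.228 0.092]
top glue_stick 0.61 [274. 245.   9.   5.] 51 med [0.556 0.215 0.083] lo [0.546 0.205 0.032] hi [0.565 0.228 0.092]
top glue_stick 0.47 [378. 298.  10.   9.] 62 med [ 0.389 -0.121  0.047] lo [ 0.378 -0.133  0.004] hi [ 0.4   -0.111  0.055]
top mug 0.56 [457. 206.  35.  31.] 657 med [ 0.707 -0.386  0.04 ] lo [ 0.669 -0.421  0.005] hi [ 0.744 -0.335  0.092]
top stapler 0.89 [460. 247.  
[... 705 characters left out ...]
. 279.  11.  37.] 351 med [0.55  0.227 0.043] lo [ 0.541  0.115 -0.001] hi [0.594 0.233 0.086]
scene stamp 0.47 [385. 229.   4.  21.] 33 med [ 0.461 -0.164  0.064] lo [ 0.455 -0.233 -0.   ] hi [ 0.475 -0.155  0.074]
scene glue_stick 0.59 [304. 280.   7.  38.] 301 med [0.549 0.228 0.05 ] lo [0.541 0.214 0.003] hi [0.56  0.233 0.086]
scene mug 0.88 [338. 199.  21.  28.] 562 med [ 0.698 -0.351  0.059] lo [ 0.668 -0.421  0.005] hi [ 0.741 -0.326  0.088]
scene stapler 0.73 [377. 210.   6.  24.] 105 med [ 0.554 -0.355  0.042] lo [ 0.536 -0.431  0.005] hi [ 0.587 -0.333  0.053]
scene stapler 0.25 [358. 241.  88.  69.] 3197 med [0.481 0.065 0.101] lo [ 0.385 -0.023  0.036] hi [0.548 0.16  0.158]
0.9
```

View pics/top.png

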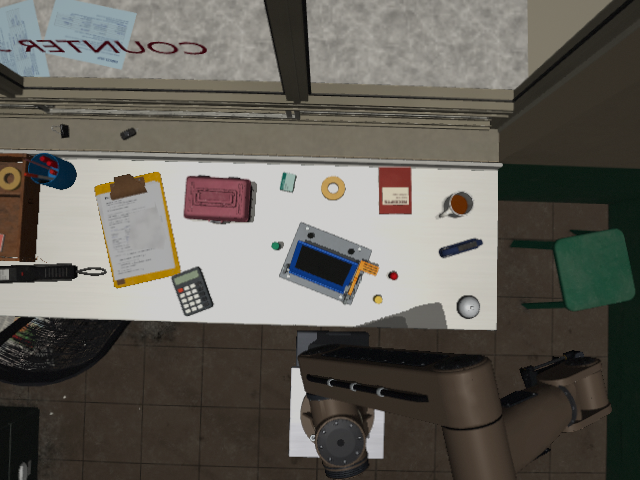

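View pics/scene.png

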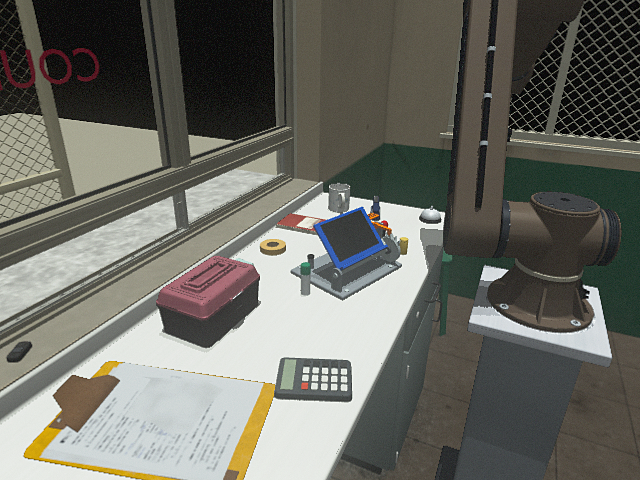

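The top view shows the rest at about (325,265), turned slightly. The orange pawl is at (368,268), the yellow coin roll at (378,298), the red stamp at (393,275), and the glue stick at (277,245). Next I fit the board plane and the pawl.

```bash
python3 - <<'E'
from h import *
im=cv2.imread('pics/top.png'); d=np.load('top.npy')
c=im[215:310,265:405]; cv2.imwrite('pics/crop.png',cv2.resize(c,None,fx=5.5,fy=5.5,interpolation=cv2.INTER_CUBIC))
hsv=cv2.cvtColor(im,cv2.COLOR_BGR2HSV)
box=np.zeros(d.shape,bool); box[215:312,265:405]=1
blue=box&(hsv[...,0]>100)&(hsv[...,0]<130)&(hsv[...,1]>150)
blue=cv2.morphologyEx(blue.astype(np.uint8),cv2.MORPH_CLOSE,np.ones((15,15)))>0
P=world('top',d,cv2.erode(blue.astype(np.uint8),np.ones((3,3)))>0)
ok=np.ones(len(P),bool)
for _ in range(8):
    A=np.c_[P[:,:2],np.ones(len(P))]; s=np.linalg.lstsq(A[ok],P[ok,2],rcond=None)[0]; e=P[:,2]-A@s; ok=abs(e)<.004
g=s[:2]; tilt=np.arctan(np.hypot(*g)); yaw=np.arctan2(g[1],g[0])
print('tilt',tilt,'yaw',yaw,np.degrees(yaw),ok.sum(),len(P),'rms',e[ok].std())
ex=np.array([np.cos(yaw),np.sin(yaw)]); ey=np.array([-ex[1],ex[0]])
Q=P[ok]; print('x-ext',np.percentile(Q[:,:2]@ex,[.5,99.5]),'y-ext',np.percentile(Q[:,:2]@ey,[.5,50,99.5]),'z',np.percentile(Q[:,2],[.5,99.5]))
# hinge: upper face plane at axis: z=.055+.004/cos(tilt)
t=(.055+.004/np.cos(tilt)-s[2])/np.hypot(*g); yc=np.mean(np.percentile(Q[:,:2]@ey,[.5,99.5]))
O=ex*t+ey*yc; print('origin A',O)
# base rectangle
x=[q for q in r.regions_of('top','document_rest')][0]
B=world('top',d,x['pixels']|box); B=B[(B[:,2]>.007)&(B[:,2]<.017)]
r_=cv2.minAreaRect(((B[:,:2])*1000).astype(np.float32)); print('base',r_)
org=box&(hsv[...,0]>8)&(hsv[...,0]<20)&(hsv[...,1]>170)&(hsv[...,2]>90)
W=world('top',d,org); W=W[W[:,2]>.09]
L=np.c_[(W[:,:2]-O)@ex,(W[:,:2]-O)@ey,W[:,2]]
print('pawl local',len(L),np.percentile(L,[2,50,98],axis=0).round(3))
print('pad expected world',O+ex*.100+ey*-.145)
for n,p in dict(coin=[.390,-.122],glue=[.556,.217]).items(): print(n,(np.array(p)-O)@ex,(np.array(p)-O)@ey)
red=box&((hsv[...,0]<5)|(hsv[...,0]>172))&(hsv[...,1]>150)
R=world('top',d,red); R=R[R[:,2]>.03]; m=np.median(R,0); print('stamp',m,(m[:2]-O)@ex,(m[:2]-O)@ey)
E
```

```text
tilt 0.8066060245382713 yaw -0.3512797953956691 -20.126849704390928 362 654 rms 0.0021205393040545696
x-ext [0.39147454 0.48463967] y-ext [0.13494083 0.22170257 0.3239818 ] z [0.06523003 0.16530356]
origin A [0.44232558 0.08228191]
base ((503.6087646484375, 22.057113647460938), (324.2807312011719, 471.0708312988281), 1.5341753959655762)
pawl local 229 [[ 0.008 -0.163  0.113]
 [ 0.096 -0.121  0.12 ]
 [ 0.115 -0.107  0.128]]
pad expected world [ 0.48632443 -0.08827337]
coin 0.02116313151877732 -0.20981226137866768
glue 0.06037621801696535 0.16560661647284053
stamp [ 0.46616196 -0.16826919  0.07208998] 0.10859533603625311 -0.22704862634495504
```

View pics/crop.png

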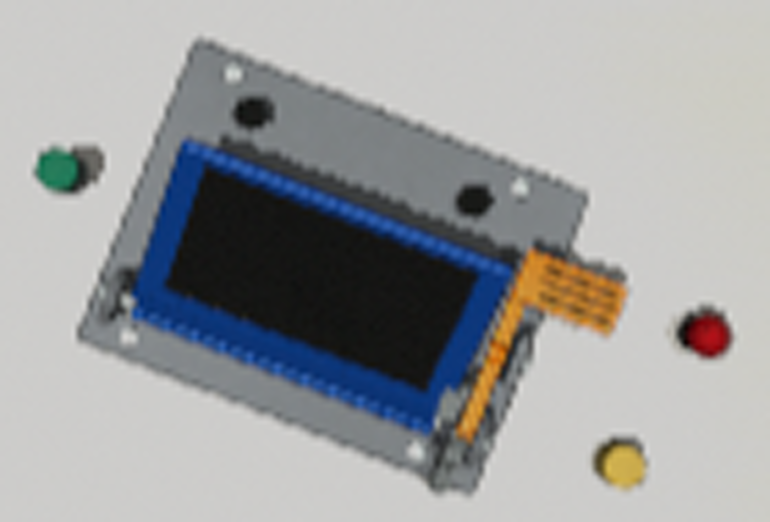

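The crop matches the fit: the pad spans crop (525–630, 250–330), which agrees with the expected local x of about 0.10 and y of about −0.145. Next I work out the move.

```bash
cat >> h.py <<'E'
O=np.array([.4423,.0823]); yaw=-.3513
ex=np.array([np.cos(yaw),np.sin(yaw)]); ey=np.array([-ex[1],ex[0]])
def where():
    from scipy.spatial.transform import Rotation as R
    s=r.read_state(); p=np.array(s['position']); M=R.from_quat(s['eef_rot']).as_matrix()
    dl=p[:2]-O
    print('t',s['time'],'tcp',p.round(4),'local',(dl@ex).round(4),(dl@ey).round(4),'tipz',round(p[2]-.014,4),'tool y deg',np.degrees(np.arctan2(M[1,1],M[0,1])).round(1),'toolz',M[:,2].round(3),'q',np.round(s['joint_positions'],2),'F',np.round(s['wrist_force'],1),'w',s['width'])
E
python3 - <<'E'
from h import *
where(); print(O+ex*.1-ey*.142, O+ex*.085+ey*.0, O+ex*.125, r.tcp_to_tips)
E
```

```text
t 0.95 tcp [ 0.2154 -0.5867  0.192 ] local 0.0172 -0.7063 tipz 0.178 tool y deg -69.8 toolz [ 0. -0. -1.] q [-1.32  0.49  1.56 -0.    1.09 -0.11] F [-0.7  0.4 -0.3] w 0.09546041544228054
[ 0.48732776 -0.08543938] [0.52210872 0.05304991] [0.55966577 0.03928516] 0.014
```

Call:
move_arm(plan=[[[0.018,0.033,0,0,0,-0.0075],[0.018,0.033,0,0,0,-0.0075],[0.018,0.033,0,0,0,-0.0075],[0.018,0.033,0,0,0,-0.0075],[0.018,0.033,0,0,0,-0.0075]]], gripper=1)

```text
time: 1.37
position: [0.3058, -0.4202, 0.192]
eef_rot: [0.998, 0.057, 0.0, 0.0]
wrist_force: [0.4, 0.2, 0.2]
width: 0.0671
grip_force: 0.0
```

Call:
move_arm(plan=[[[0.018,0.033,0,0,0,-0.0075],[0.018,0.033,0,0,0,-0.0075],[0.018,0.033,0,0,0,-0.0075],[0.018,0.033,0,0,0,-0.0075],[0.018,0.033,0,0,0,-0.0075]]])

```text
time: 1.78
position: [0.3959, -0.2551, 0.1922]
eef_rot: [0.998, -0.061, 0.0, 0.0]
wrist_force: [1.0, 0.1, 0.1]
width: 0.0335
grip_force: 0.0
```

Call:
move_arm(plan=[[[0.018,0.033,0,0,0,-0.0075],[0.018,0.033,0,0,0,-0.0075],[0.018,0.033,0,0,0,-0.0075],[0.018,0.033,0,0,0,-0.0075],[0,0,0,0,0,0]]])

```text
time: 2.2
position: [0.4694, -0.1202, 0.1922]
eef_rot: [0.988, -0.153, 0.0, -0.0]
wrist_force: [-0.4, 0.7, -0.1]
width: 0.0019
grip_force: 0.0
```

```bash
python3 -c "
from h import *
where()"
```

```text
t 2.2 tcp [ 0.4694 -0.1202  0.1922] local 0.0951 -0.1809 tipz 0.1782 tool y deg -107.6 toolz [ 0.001  0.001 -1.   ] q [-0.39  0.29  1.89  0.    0.96  1.49] F [-0.4  0.7 -0.1] w 0.0018719642180907753
```

Call:
move_arm(plan=[[[0.018,0.034,0,0,0,-0.007],[0,0,-0.02,0,0,0],[0,0,-0.02,0,0,0],[0,0,0,0,0,0]]])

```text
time: 2.53
position: [0.484, -0.0901, 0.1494]
eef_rot: [0.985, -0.174, -0.002, -0.0]
wrist_force: [-0.8, 0.5, -0.3]
width: 0.0005
grip_force: 0.0
```

```bash
python3 - <<'E'
from h import *
where()
im,d=r.grab_frame('top'); im2,d=r.grab_frame('scene')
cv2.imwrite('pics/a.png',np.vstack([cv2.resize(im[215:310,265:405],(560,300)),cv2.resize(im2[180:300,290:440],(560,300))]))
E
```

```text
t 2.5333 tcp [ 0.484  -0.0901  0.1494] local 0.0985 -0.1475 tipz 0.1354 tool y deg -110.1 toolz [-0.004  0.001 -1.   ] q [-0.32  0.36  1.92 -0.    0.86  1.6 ] F [-0.8  0.5 -0.3] w 0.00048669258374531385
```

View pics/a.png

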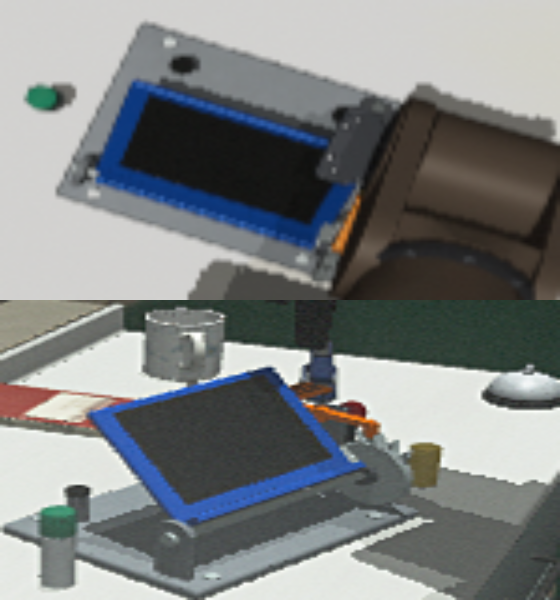

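The fingertips stand right above the orange pad, and the gripper body clears the board. Now I press.

Call:
move_arm(plan=[[[0.001,0,-0.008,0,0,0],[0,0,-0.006,0,0,0],[0,0,-0.005,0,0,0],[0,0,-0.005,0,0,0],[0,0,0,0,0,0]]])

```text
time: 3.05
position: [0.486, -0.0908, 0.1271]
eef_rot: [0.985, -0.175, -0.001, -0.0]
wrist_force: [-0.5, 0.7, -0.5]
width: 0.0002
grip_force: 0.0
```

Call:
move_arm(plan=[[[0,0,-0.004,0,0,0],[0,0,-0.003,0,0,0],[0,0,0,0,0,0]]])

```text
time: 3.3
position: [0.4862, -0.0907, 0.1205]
eef_rot: [0.985, -0.175, -0.0, -0.0]
wrist_force: [0.1, 0.7, -0.5]
width: 0.0006
grip_force: 0.0
```

```bash
python3 - <<'E'
from h import *
where()
im,d=r.grab_frame('top'); im2,d=r.grab_frame('scene')
cv2.imwrite('pics/b.png',np.vstack([cv2.resize(im[240:300,340:400],(400,300),interpolation=2),cv2.resize(im2[190:250,340:420],(400,300),interpolation=2)]))
E
```

```text
t 3.3 tcp [ 0.4862 -0.0907  0.1205] local 0.1007 -0.1473 tipz 0.1065 tool y deg -110.2 toolz [-0.001  0.    -1.   ] q [-0.32  0.4   1.95 -0.    0.79  1.6 ] F [ 0.1  0.7 -0.5] w 0.0005733354200358244
```

View pics/b.png

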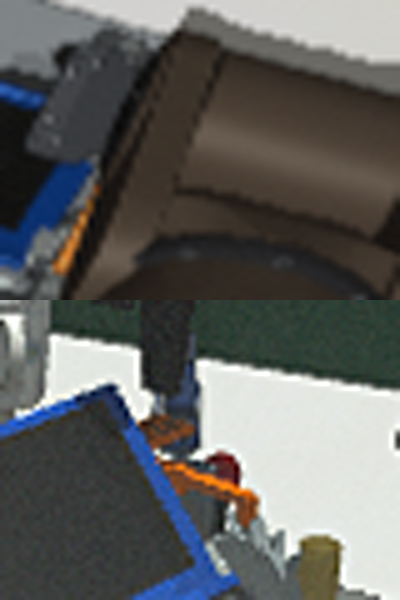

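```bash
python3 - <<'E'
from h import *
im2,d=r.grab_frame('scene')
c=r.calibration('scene'); T=np.array(c['world_to_cam']); K=np.array([[c['fx'],0,c['cx']],[0,c['fy'],c['cy']],[0,0,1]])
def pr(P): return cv2.projectPoints(np.array(P,float),cv2.Rodrigues(T[:3,:3])[0],T[:3,3],K,np.array(c['dist']))[0][:,0]
def loc(x,y,z): return [*(O+ex*x+ey*y),z]
s=r.read_state(); p=np.array(s['position'])
big=cv2.resize(im2[190:250,340:420],(800,600),interpolation=2)
def draw(Q,col): cv2.polylines(big,[((pr(Q)-[340,190]+.5)*10).astype(int)],True,col,1)
tip=p-[0,0,.014]
sq=[tip+np.r_[ex*a*.010+ey*b*.012,0] for a,b in [(1,1),(1,-1),(-1,-1),(-1,1)]]
draw(sq,(255,0,255))
for z,col in((.120,(0,255,0)),(.104,(255,255,0))):
    draw([loc(x,y,z) for x,y in[(.085,-.168),(.115,-.168),(.115,-.106),(.085,-.106)]],col)
cv2.imwrite('pics/c.png',big)
hsv=cv2.cvtColor(im2,cv2.COLOR_BGR2HSV)
o=(hsv[...,0]>5)&(hsv[...,0]<20)&(hsv[...,1]>150); o[:190]=0;o[250:]=0;o[:,:340]=0;o[:,420:]=0
W=world('scene',d,o); L=np.c_[(W[:,:2]-O)@ex,(W[:,:2]-O)@ey,W[:,2]]
L=L[L[:,2]>.08]; print(len(L)); b=L[L[:,0]>.08]; print(b[np.argsort(b[:,1])][::4].round(3))
E
```

```text
93
[[ 0.088 -0.168  0.117]
 [ 0.091 -0.162  0.118]
 [ 0.083 -0.151  0.12 ]
 [ 0.09  -0.146  0.116]
 [ 0.087 -0.137  0.119]
 [ 0.09  -0.131  0.117]]
```

View pics/c.png

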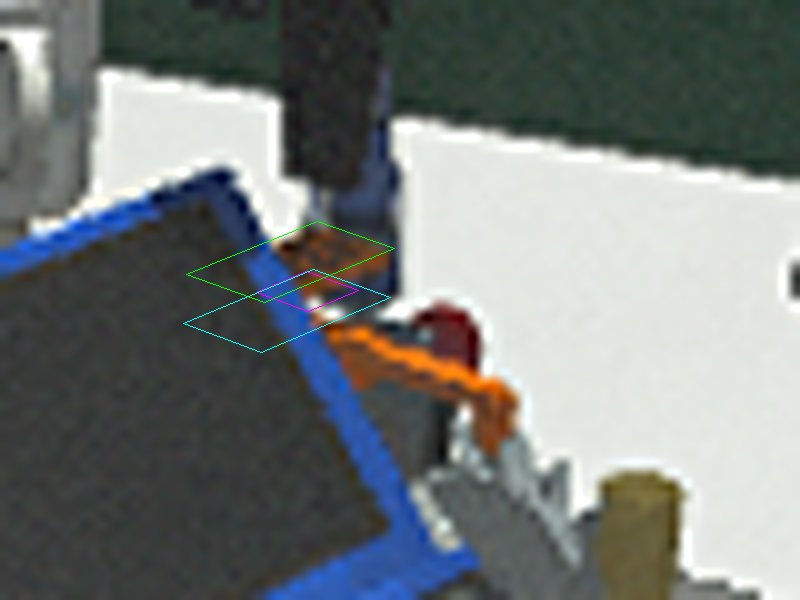

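```bash
python3 - <<'E'
from h import *
im2,d=r.grab_frame('scene')
m=np.zeros(d.shape,bool)
for v in range(204,224,1):
    row=[]
    for u in (368,371,374,376,377,378,379,380):
        k=m.copy(); k[v,u]=1; W=world('scene',d,k)
        if len(W): w=W[0]; row.append('%d:(%.0f,%.0f,%.0f)'%(u,(w[:2]-O)@ex*1e3,(w[:2]-O)@ey*1e3,w[2]*1e3))
    print(v,*row)
E
```

```text
204 368:(106,-138,155) 371:(98,-141,157) 374:(89,-145,158) 376:(88,-153,157) 377:(258,-388,49) 378:(261,-397,46) 379:(334,-503,-2) 380:(330,-504,-1)
205 368:(109,-142,150) 371:(92,-135,157) 374:(87,-142,156) 376:(90,-156,152) 377:(253,-380,48) 378:(253,-387,46) 379:(325,-492,-1) 380:(325,-498,-2)
206 368:(110,-144,146) 371:(97,-141,151) 374:(86,-141,154) 376:(255,-379,44) 377:(248,-374,47) 378:(250,-383,44) 379:(306,-466,7) 380:(308,-475,4)
207 368:(108,-141,144) 371:(100,-146,145) 374:(86,-142,150) 376:(252,-374,43) 377:(248,-375,43) 378:(250,-383,41) 379:(298,-456,8) 380:(306,-473,1)
208 368:(339,-440,-4) 371:(95,-139,145) 374:(86,-143,147) 376:(244,-365,43) 377:(243,-368,43) 378:(237,-367,45) 379:(294,-450,6) 380:(303,-470,-2)
209 368:(326,-423,0) 371:(301,-410,11) 374:(86,-143,144) 376:(236,-354,44) 377:(241,-366,40) 378:(235,-364,42) 379:(248,-388,32) 380:(297,-461,-2)
210 368:(319,-415,0) 371:(298,-406,9) 374:(242,-350,40) 376:(239,-359,39) 377:(236,-361,39) 378:(236,-366,38) 379:(241,-379,32) 380:(286,-447,1)
211 368:(315,-410,-1) 371:(287,-392,12) 374:(249,-360,31) 376:(239,-
[... 293 characters left out ...]
odule>
  File "h.py", line 6, in world
    n=cv2.undistortPoints(np.c_[u,v].astype(float)[:,None],K,np.array(c['dist']))[:,0]
      ~~~~~~~~~~~~~~~~~~~^^^^^^^^^^^^^^^^^^^^^^^^^^^^^^^^^^^^^^^^^^^^^^^^^^^^^^^^
cv2.error: OpenCV(4.12.0) /io/opencv/modules/calib3d/src/undistort.dispatch.cpp:347: error: (-215:Assertion failed) CV_IS_MAT(_src) && CV_IS_MAT(_dst) && (_src->rows == 1 || _src->cols == 1) && (_dst->rows == 1 || _dst->cols == 1) && _src->cols + _src->rows - 1 == _dst->rows + _dst->cols - 1 && (CV_MAT_TYPE(_src->type) == CV_32FC2 || CV_MAT_TYPE(_src->type) == CV_64FC2) && (CV_MAT_TYPE(_dst->type) == CV_32FC2 || CV_MAT_TYPE(_dst->type) == CV_64FC2) in function 'cvUndistortPointsInternal'
```

```bash
cat >> h.py <<'E'
def near():
    where(); im,d=r.grab_frame('scene'); hsv=cv2.cvtColor(im,cv2.COLOR_BGR2HSV)
    m=np.zeros(d.shape,bool); m[150:260,330:420]=1
    org=m&(hsv[...,0]>5)&(hsv[...,0]<20)&(hsv[...,1]>150)
    for n,k in(('finger/dark',m&~org&(hsv[...,1]<150)),('pad',org)):
        W=world('scene',d,k); L=np.c_[(W[:,:2]-O)@ex,(W[:,:2]-O)@ey,W[:,2]]
        L=L[(L[:,0]>.075)&(L[:,0]<.13)&(L[:,1]<-.12)&(L[:,1]>-.175)&(L[:,2]>.085)]
        if len(L): print(n,len(L),np.percentile(L,[2,10,50,90,98],axis=0).round(3).tolist())
    return im,d
E
python3 -c "
from h import *
near()"
```

```text
t 3.5 tcp [ 0.4865 -0.0907  0.1211] local 0.101 -0.1473 tipz 0.1071 tool y deg -110.2 toolz [ 0. -0. -1.] q [-0.32  0.4   1.95 -0.    0.79  1.6 ] F [ 0.4  0.9 -0.6] w 0.0003363738808725172
finger/dark 453 [[0.075, -0.164, 0.118], [0.077, -0.156, 0.149], [0.087, -0.14, 0.207], [0.103, -0.125, 0.292], [0.11, -0.122, 0.302]]
pad 20 [[0.084, -0.164, 0.115], [0.086, -0.163, 0.116], [0.088, -0.15, 0.118], [0.107, -0.133, 0.12], [0.11, -0.13, 0.12]]
```

Call:
move_arm(plan=[[[0,0,-0.005,0,0,0],[0,0,0,0,0,0]]])

```text
time: 3.72
position: [0.4861, -0.0907, 0.1154]
eef_rot: [0.985, -0.175, -0.0, 0.0]
wrist_force: [-0.5, -0.4, -0.3]
width: 0.0005
grip_force: 0.0
```

```bash
python3 -c "
from h import *
near()"
```

```text
t 3.7167 tcp [ 0.4861 -0.0907  0.1154] local 0.1007 -0.1473 tipz 0.1014 tool y deg -110.2 toolz [-0.001  0.    -1.   ] q [-0.32  0.41  1.96 -0.    0.77  1.6 ] F [-0.5 -0.4 -0.3] w 0.0005199657514293796
finger/dark 443 [[0.075, -0.166, 0.118], [0.077, -0.156, 0.144], [0.087, -0.139, 0.204], [0.103, -0.124, 0.287], [0.109, -0.122, 0.299]]
pad 26 [[0.08, -0.166, 0.116], [0.085, -0.164, 0.116], [0.088, -0.148, 0.118], [0.108, -0.131, 0.12], [0.11, -0.127, 0.223]]
```

The depth shows the fingertips about 37 mm higher than the reported pose implies. There is no contact, the pad is unmoved, and the blue strip I took for a finger is the stapler behind. I keep descending in small steps and watch the force.

Call:
move_arm(plan=[[[0,0,-0.006,0,0,0],[0,0,-0.005,0,0,0],[0,0,0,0,0,0]]])

```text
time: 4.02
position: [0.4859, -0.0906, 0.1039]
eef_rot: [0.985, -0.175, -0.001, -0.0]
wrist_force: [-0.1, 0.3, -0.3]
width: 0.0006
grip_force: 0.0
```

Call:
move_arm(plan=[[[0,0,-0.004,0,0,0],[0,0,0,0,0,0]]])

```text
time: 4.18
position: [0.4862, -0.0907, 0.1003]
eef_rot: [0.985, -0.175, -0.0, -0.0]
wrist_force: [-0.2, 0.3, 0.1]
width: 0.0001
grip_force: 0.0
```

Call:
move_arm(plan=[[[0,0,-0.004,0,0,0],[0,0,0,0,0,0]]])

```text
time: 4.35
position: [0.4866, -0.0908, 0.0966]
eef_rot: [0.985, -0.175, 0.0, 0.0]
wrist_force: [-0.3, -0.7, 0.7]
width: 0.0005
grip_force: 0.1
```

```bash
python3 -c "
from h import *
im,d=near()
cv2.imwrite('pics/d.png',cv2.resize(im[180:260,330:430],(800,600),interpolation=2))"
```

```text
t 4.35 tcp [ 0.4866 -0.0908  0.0966] local 0.1012 -0.1473 tipz 0.0826 tool y deg -110.2 toolz [ 0. -0. -1.] q [-0.32  0.44  1.98 -0.    0.72  1.6 ] F [-0.3 -0.7  0.7] w 0.0004873787908467598
finger/dark 480 [[0.075, -0.168, 0.118], [0.077, -0.156, 0.132], [0.087, -0.138, 0.203], [0.105, -0.123, 0.277], [0.113, -0.12, 0.314]]
pad 14 [[0.084, -0.165, 0.115], [0.084, -0.161, 0.116], [0.087, -0.147, 0.117], [0.09, -0.135, 0.118], [0.091, -0.131, 0.119]]
```

View pics/d.png

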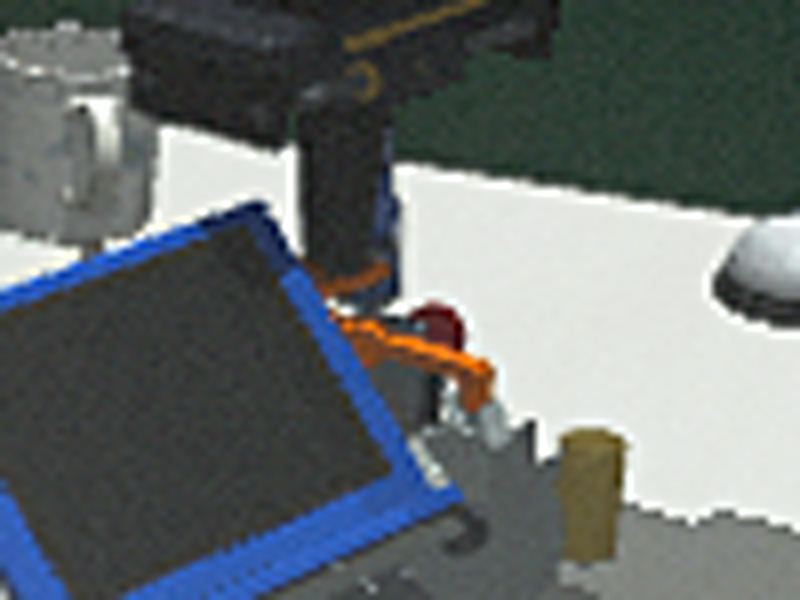

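The finger now sits at about (345,285), just over the orange pad. I continue down.

Call:
move_arm(plan=[[[0,0,-0.004,0,0,0],[0,0,-0.004,0,0,0],[0,0,0,0,0,0]]])

```text
time: 4.65
position: [0.4867, -0.0909, 0.0885]
eef_rot: [0.985, -0.175, 0.0, 0.0]
wrist_force: [1.9, -1.8, 1.1]
width: 0.0003
grip_force: 0.8
```

Call:
move_arm(plan=[[[0,0,-0.004,0,0,0],[0,0,-0.003,0,0,0],[0,0,0,0,0,0]]])

```text
time: 4.9
position: [0.4864, -0.0907, 0.0821]
eef_rot: [0.985, -0.175, 0.0, 0.0]
wrist_force: [-1.9, -0.6, 13.6]
width: 0.0007
grip_force: 5.9
```

Call:
move_arm(plan=[[[0,0,-0.003,0,0,0],[0,0,0,0,0,0]]])

```text
time: 5.07
position: [0.4868, -0.0907, 0.0807]
eef_rot: [0.985, -0.175, 0.001, 0.0]
wrist_force: [-6.4, 1.9, 36.2]
width: 0.0001
grip_force: 15.5
```

```bash
python3 -c "
from h import *
near()"
```

```text
t 5.0667 tcp [ 0.4868 -0.0907  0.0807] local 0.1013 -0.1472 tipz 0.0667 tool y deg -110.2 toolz [ 0.001 -0.001 -1.   ] q [-0.32  0.47  1.99 -0.    0.68  1.6 ] F [-6.4  1.9 36.2] w 0.00013396483264333122
finger/dark 420 [[0.075, -0.163, 0.106], [0.076, -0.154, 0.123], [0.087, -0.138, 0.189], [0.103, -0.124, 0.261], [0.114, -0.121, 0.298]]
pad 4 [[0.084, -0.165, 0.102], [0.084, -0.163, 0.102], [0.085, -0.151, 0.103], [0.086, -0.139, 0.104], [0.086, -0.137, 0.104]]
```

```bash
cat >> h.py <<'E'
def tilt():
    im,d=r.grab_frame('scene'); hsv=cv2.cvtColor(im,cv2.COLOR_BGR2HSV)
    m=[q for q in r.regions_of('scene','board')][0]['pixels']
    P=world('scene',d,m); L=np.c_[(P[:,:2]-O)@ex,(P[:,:2]-O)@ey,P[:,2]]
    L=L[(abs(L[:,1])<.1)&(L[:,0]>.02)&(L[:,0]<.16)&(L[:,2]<.17)]
    ok=np.ones(len(L),bool)
    for _ in range(8):
        s=np.polyfit(L[ok,0],L[ok,2],1); e=L[:,2]-np.polyval(s,L[:,0]); ok=abs(e)<.006
    print('tilt',np.arctan(s[0]),'at hinge z',s[1],ok.sum()); return im,d
E
python3 - <<'E'
from h import *
im,d=tilt()
m=np.zeros(d.shape,bool); m[120:240,320:440]=1
W=world('scene',d,m); L=np.c_[(W[:,:2]-O)@ex,(W[:,:2]-O)@ey,W[:,2]]
k=(L[:,0]>-.1)&(L[:,0]<.3)&(L[:,1]>-.3)&(L[:,1]<0)&(L[:,2]>.13)&(L[:,2]<.3)
b=L[k]
for lo in np.arange(.13,.26,.01):
    q=b[(b[:,2]>=lo)&(b[:,2]<lo+.01)]
    if len(q): print(round(lo,2),len(q),np.percentile(q[:,:2],[3,97],axis=0).round(3).tolist())
cv2.imwrite('pics/e.png',cv2.resize(im[150:270,320:440],(600,600),interpolation=2))
E
```

```text
tilt 0.815174409657171 at hinge z 0.06096166027320551 2021
0.13 162 [[0.008, -0.149], [0.102, -0.006]]
0.14 144 [[0.073, -0.149], [0.104, -0.003]]
0.15 157 [[0.082, -0.149], [0.104, -0.004]]
0.16 58 [[0.086, -0.155], [0.109, -0.008]]
0.17 14 [[0.084, -0.14], [0.096, -0.089]]
0.18 123 [[0.063, -0.226], [0.127, -0.063]]
0.19 200 [[0.062, -0.223], [0.127, -0.063]]
0.2 165 [[0.063, -0.226], [0.124, -0.058]]
0.21 155 [[0.063, -0.225], [0.122, -0.055]]
0.22 295 [[0.065, -0.232], [0.126, -0.056]]
0.23 101 [[0.074, -0.159], [0.119, -0.094]]
0.24 83 [[0.075, -0.16], [0.119, -0.095]]
0.25 96 [[0.075, -0.157], [0.118, -0.095]]
```

View pics/e.png

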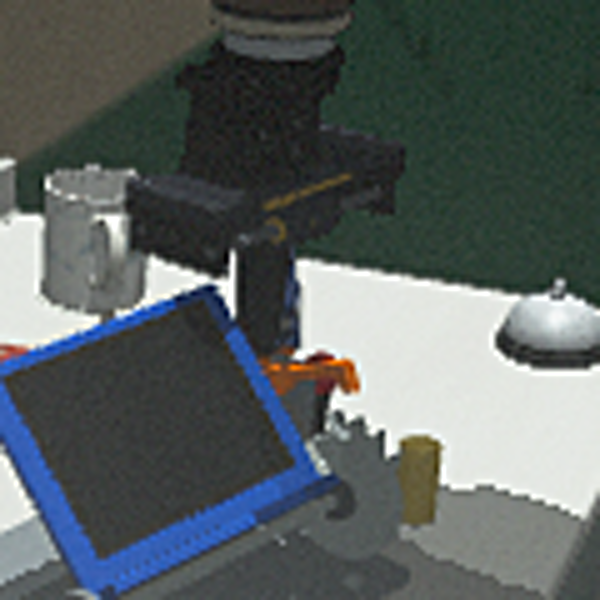

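The pawl has visibly swung, with the nose up off the teeth at about (340,375). The gripper body underside is at z≈0.18, which puts the real tips at ≈0.102, the pad's stop, and the board is still at about 0.81 rad. I retract and move over the board.

Call:
move_arm(plan=[[[0,0,0.01,0,0,0],[0,0,0.03,0,0,0],[0,0,0.03,0,0,0],[0,0,0.025,0,0,0],[0,0,0,0,0,0]]])

```text
time: 5.63
position: [0.4877, -0.0911, 0.1777]
eef_rot: [0.985, -0.175, 0.003, 0.0]
wrist_force: [0.4, 0.1, 0.6]
width: 0.0005
grip_force: 0.0
```

Call:
move_arm(plan=[[[0.008,0.033,0,0,0,0],[0.008,0.033,0,0,0,0],[0.008,0.033,0,0,0,0],[0.008,0.033,0,0,0,0],[0.006,0.032,0,0,0,0]]])

```text
time: 6.05
position: [0.5241, 0.0749, 0.1729]
eef_rot: [0.985, -0.175, -0.001, 0.0]
wrist_force: [0.0, -1.2, -0.8]
width: 0.0004
grip_force: 0.0
```

```bash
python3 -c "
from h import *
near();tilt()"
```

```text
t 6.05 tcp [0.5241 0.0749 0.1729] local 0.0793 0.0212 tipz 0.1589 tool y deg -110.2 toolz [-0.002 -0.    -1.   ] q [ 0.02  0.38  1.81 -0.    0.95  1.94] F [ 0.  -1.2 -0.8] w 0.00044330468802607746
finger/dark 4 [[0.084, -0.165, 0.097], [0.084, -0.163, 0.098], [0.091, -0.158, 0.101], [0.104, -0.142, 0.104], [0.107, -0.136, 0.105]]
pad 11 [[0.085, -0.166, 0.102], [0.086, -0.166, 0.102], [0.089, -0.152, 0.104], [0.094, -0.143, 0.105], [0.097, -0.139, 0.105]]
tilt 0.8155456200559983 at hinge z 0.060646618109783855 2057
```

Call:
move_arm(plan=[[[0,0,-0.018,0,0,0],[0,0,-0.017,0,0,0],[0.007,-0.003,-0.013,0,0,0],[0.007,-0.003,-0.013,0,0,0],[0,0,0,0,0,0]]])

```text
time: 6.62
position: [0.538, 0.0659, 0.1106]
eef_rot: [0.984, -0.176, -0.002, 0.0]
wrist_force: [-0.9, -0.3, 0.2]
width: 0.0005
grip_force: 0.0
```

Call:
move_arm(plan=[[[0.006,-0.002,-0.012,0,0,0],[0.006,-0.002,-0.012,0,0,0],[0.004,-0.001,-0.012,0,0,0],[0.004,-0.001,-0.012,0,0,0],[0,0,0,0,0,0]]])

```text
time: 7.03
position: [0.5579, 0.0608, 0.0629]
eef_rot: [0.984, -0.175, -0.001, 0.0]
wrist_force: [-0.7, -0.9, -0.9]
width: 0.0004
grip_force: 0.0
```

```bash
python3 -c "
from h import *
near();tilt()"
```

```text
t 7.0333 tcp [0.5579 0.0608 0.0629] local 0.1159 0.0196 tipz 0.0489 tool y deg -110.2 toolz [-0.003  0.    -1.   ] q [-0.01  0.57  1.84 -0.    0.74  1.91] F [-0.7 -0.9 -0.9] w 0.00035100227618903486
finger/dark 7 [[0.097, -0.157, 0.097], [0.098, -0.157, 0.097], [0.105, -0.147, 0.098], [0.108, -0.134, 0.101], [0.109, -0.131, 0.101]]
pad 26 [[0.084, -0.167, 0.099], [0.084, -0.163, 0.101], [0.088, -0.138, 0.104], [0.098, -0.121, 0.106], [0.104, -0.121, 0.106]]
tilt 0.2013145644971554 at hinge z 0.05900073342833415 1588
```

Tilt is now about 0.20 and the pawl is still down. I push to the bumpers.

Call:
move_arm(plan=[[[0.002,-0.001,-0.01,0,0,0],[0.002,-0.001,-0.009,0,0,0],[0,0,-0.005,0,0,0],[0,0,0,0,0,0]]])

```text
time: 7.52
position: [0.5622, 0.0592, 0.0397]
eef_rot: [0.985, -0.175, -0.0, 0.0]
wrist_force: [-0.6, -0.4, 0.3]
width: 0.0004
grip_force: 0.0
```

Call:
move_arm(plan=[[[0,0,-0.003,0,0,0],[0,0,0,0,0,0]]])

```text
time: 7.68
position: [0.5623, 0.0592, 0.0375]
eef_rot: [0.985, -0.175, -0.0, 0.0]
wrist_force: [0.1, 0.1, -0.1]
width: 0.0006
grip_force: 0.0
```

```bash
python3 -c "
from h import *
near();im,d=tilt();cv2.imwrite('pics/f.png',cv2.resize(im[170:300,280:440],(640,520),interpolation=2))"
```

```text
t 7.6833 tcp [0.5623 0.0592 0.0375] local 0.1207 0.0196 tipz 0.0235 tool y deg -110.2 toolz [-0. -0. -1.] q [-0.01  0.61  1.85 -0.    0.68  1.91] F [ 0.1  0.1 -0.1] w 0.0005655411695954615
finger/dark 6 [[0.1, -0.158, 0.097], [0.1, -0.153, 0.097], [0.105, -0.141, 0.098], [0.107, -0.134, 0.1], [0.108, -0.132, 0.1]]
pad 25 [[0.084, -0.165, 0.098], [0.084, -0.162, 0.1], [0.087, -0.14, 0.103], [0.099, -0.125, 0.106], [0.103, -0.122, 0.106]]
tilt 0.00256535209464168 at hinge z 0.0591959178877095 1233
```

View pics/f.png

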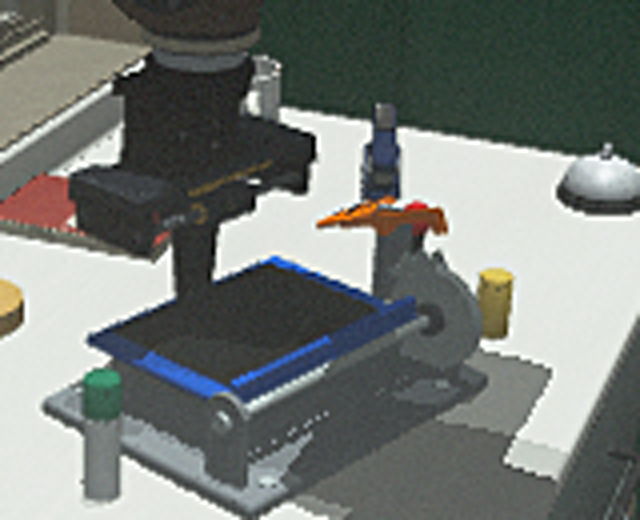

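The board is flat: measured tilt is 0.003, with the pad down and the bystanders standing. One small press will confirm it is on the stop.

Call:
move_arm(plan=[[[0,0,-0.003,0,0,0],[0,0,0,0,0,0],[0,0,0,0,0,0]]])

```text
time: 8.08
position: [0.5626, 0.0592, 0.0364]
eef_rot: [0.985, -0.175, 0.001, -0.0]
wrist_force: [-3.3, -0.4, 17.6]
width: 0.0001
grip_force: 8.8
```

Firm stop at 17.6 N. I retract straight up.

Call:
move_arm(plan=[[[0,0,0.01,0,0,0],[0,0,0.03,0,0,0],[0,0,0.04,0,0,0],[0,0,0.03,0,0,0],[0,0,0,0,0,0]]])

```text
time: 8.5
position: [0.5648, 0.0593, 0.1509]
eef_rot: [0.985, -0.175, 0.004, -0.001]
wrist_force: [0.2, -0.5, 1.0]
width: 0.0001
grip_force: 0.0
```

Call:
move_arm(plan=[[[0,0,0,0,0,0],[0,0,0,0,0,0],[0,0,0,0,0,0],[0,0,0,0,0,0]]])

```text
time: 8.83
position: [0.5618, 0.0593, 0.1437]
eef_rot: [0.985, -0.175, -0.001, 0.0]
wrist_force: [1.2, 0.2, -0.5]
width: 0.0009
grip_force: 0.0
```

```bash
python3 -c "
from h import *
near();tilt();print(r.finish_job())"
```

```text
t 8.8333 tcp [0.5618 0.0593 0.1437] local 0.1202 0.0195 tipz 0.1297 tool y deg -110.2 toolz [-0.002 -0.    -1.   ] q [-0.01  0.46  1.76 -0.    0.92  1.91] F [ 1.2  0.2 -0.5] w 0.0009463689241049188
finger/dark 7 [[0.096, -0.155, 0.093], [0.098, -0.155, 0.095], [0.104, -0.146, 0.099], [0.112, -0.128, 0.101], [0.114, -0.122, 0.102]]
pad 26 [[0.082, -0.165, 0.099], [0.084, -0.163, 0.101], [0.088, -0.137, 0.104], [0.098, -0.121, 0.106], [0.102, -0.121, 0.106]]
tilt -0.003487180422410814 at hinge z 0.05921044102527821 1266
the job is handed in; nothing more can be done
None
```

The document rest is folded: the board lies flat on its bumpers (measured tilt about 0 rad), the pawl is still pressed clear of the teeth, and I pulled the arm clear and handed the job in after about 9 s; no verdict was returned.

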